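Gauge the turntable sleeves

ROBOT

A 6-joint arm with a two-finger parallel gripper is mounted at the origin on the work surface. World frame = base frame: x ahead of the robot, y to its left, z up, the work surface at z = 0. Lengths are in m, angles in degrees, forces in N, time in s.
With the tool pointing down it reaches from about 0.4 to 0.825 m from the base axis. Payload 7 kg.
Tool frame: the origin (TCP) lies midway between the tips of the shut fingers; the grasp point (between the pads) lies 19 mm behind it (ctrl.hold_point_z is the distance from the TCP to the grasp point, in m); z points along the fingers, y is the line along which they close (so a half turn about z gives the same grasp; the last joint's range is limited). The gripper opens to 88 mm and grips with 3 to 60 N. Pads are 19 mm wide; open, the fingers measure 130 mm over their backs; the gripper's body (78 mm by 193 mm) begins 47 mm behind the grasp point.
Start: joints at [85.09, 20.546, 0.682, 0, -70.136, -16.507], TCP at [0.246, 0.628, 0.227] pointing down, gripper open.
Joint ranges: [-176.03, 176.03], [-82.01, 121.73], [-58.28, 71.71], [-173.87, 95.51], [-174.79, -0.11], [-173.66, 173.66]. Speed limits (degrees/s): [136.94, 136.94, 172.46, 180, 180, 180].

INTERFACE

Orientations are given as [roll, pitch, yaw] about the fixed x, y, z axes, in that order (R = Rz(yaw) Ry(pitch) Rx(roll)).
In Python, from plant import ctrl gives the robot as it stands.
- The arm moves only by the tool apply_moves, never from a script. Its argument "deltas" is a list of rows, each an object with "fingers": the finger opening in mm, from 0 to 87.6; "delta_pos": the shift along the tool's x, y, z in mm, a list of three; "angular": the turn, a rotation vector about the tool's x, y, z in degrees, a list of three. A call has 1 to 10 rows; each row is the pose to reach, as a shift and turn from the pose commanded when the call began, along the tool's axes at that moment; what a row does not reach only later rows make up. A row lasts 1/10 s, in which the tool goes at most 50 mm and 8.59 degrees, less where a joint would pass 70% of its speed; a pose out of reach is approached as far as the arm can. A call with a gripper value outside its range is refused whole. The fingers move at their own pace and stop on an object; the grip force is fixed at half the most. Time passes only in rows, so rows that repeat a pose let the fingers close. It gives the time, the measured TCP pose, the force, the opening and the grip force at its end, in the units of the state.
- ctrl.get_obs(): the state, without advancing time (a new reading comes with each control period).
- ctrl.snapshot(name): name is "side" or "top" or "wrist"; returns the picture (480x640x3 uint8, red, green, blue); there is no depth.
- ctrl.camera_params(name): a dict with "fx", "fy", "cx", "cy" (pixels), "dist_coeffs" ([k1, k2, p1, p2, k3] as OpenCV has them; the pictures are not rectified), "cam_to_world" (4x4, takes a point from camera to world coordinates); the wrist camera has in their place "mount" (4x4, takes a point from camera to tool coordinates, whose origin is the TCP and whose axes are the flange's). Camera axes: x right, y up, looking along -z (the intrinsics and any distortion apply to the point x, -y, -z); pixel columns grow to the right and rows downward; lengths in m; the calibration is good to about 2 mm. A picture is of the moment at which its call begins: read the wrist's pose just before it. camera_params takes no time and is no camera call.
- ctrl.close_job(): hands the job in; it is judged then, once.
The state is a dict: "clock": time; "joint_pos": joint angles; "qvel": joint speeds; "tau": joint torques, N m; "tool_pos": TCP position; "orientation": TCP orientation; "force": force on the tool from outside, world axes, zero at the start; "moment": the same for the moment, N m; "opening": finger opening in m; "gripper_force": force on a finger pad.
Only numpy, scipy, OpenCV 4.12 (cv2) and the standard library are available. Lean on these libraries where they do the work, as an engineer would, in place of code of your own. Each camera call takes 0.05 s, during which the arm holds its last target. There are 200 camera calls.

TASK

Two brass sleeves for the model turntable lie on the layout; try each on the level gauge pin, one at a time, putting each away before trying the next. The one that slides fully home against the grey upright is good: stand it upright in the empty pocket of the wooden block. The one that goes on only as far as the pin's shoulder is undersize: push it up to the shoulder, then put it in the grey tray; leave everything else where it stands.

Things in the scene. Friction and masses are not known exactly. Their poses are not given: they have to be found in the camera images.
- sleeve_a: brass sleeve: straight eight-sided tube, 34 mm across flats, 70 mm long, open at both ends, with a smooth bore right through. Starts lying on one of its flats on the table (axis level, 17 mm up). Origin at its middle, its x axis along the bore. It weighs about 0.2 to 0.5 kg. Looks the same outside as the other; its bore may be the right or the undersize one.
- sleeve_b: brass sleeve: straight eight-sided tube, 34 mm across flats, 70 mm long, open at both ends, with a smooth bore right through. Starts lying on one of its flats on the table (axis level, 17 mm up). Origin at its middle, its x axis along the bore. It weighs about 0.2 to 0.5 kg. Looks the same outside as the other; its bore may be the right or the undersize one.
- gauge: fixed gauge: dark foot 100 x 90 x 12 mm (x from -20 to 80 mm), grey upright 20 mm thick (x from 0), 56 mm wide, 102 mm high, and a level stepped steel pin, 75 mm above the table, sticking out of the upright's front face along -x. Origin on the table below the pin's root; x level, pointing from the pin's tip to its root; z up.
- gauge_seat (a point): the pin's root, on its axis, in the upright's front face; axes as the gauge's. From here the pin is 22 mm thick for 36 mm, then (shoulder) 15 mm thick for 24 mm to its bevelled tip. The good bore is 26 mm, the undersize one 18 mm: it passes only the thin part. A sleeve's middle is 35 mm from here when fully home, 71 mm when stopped by the shoulder.
- block: fixed wooden stock block, 166 x 86 x 20 mm (x from -78 to 88 mm), with one empty square pocket 42 x 42 mm, 8 mm deep, at x = -35 mm; at x = 57 mm a round steel knob 28 mm thick with a small nipple rises 30 mm above the block. Origin at the underside, z up.
- pocket (a point): centre of the floor of the block's empty pocket, 12 mm above the table
- tray: fixed grey tray, open on top, 160 (x) x 130 (y) x 30 mm, walls 4 mm, floor about 4 mm; origin at the centre of its underside, z up
- rest: fixed dark wooden rest, a plain bar 24 mm (x) x 90 mm (y) x 20 mm high, kept clear, between the gauge and the robot: a sleeve laid along its flat top (along y) can be taken again another way, with room for the fingers on both sides. Origin at the centre of its underside.
- loco: bystander, loose, to be left where it is: black model locomotive, 150 x 42 x 68 mm, origin under its middle, x along it
- wagon: bystander, loose, to be left where it is: red open model wagon, 130 x 42 x 46 mm, origin under its middle, x along it
- glue: bystander, loose, to be left where it is: white glue bottle, 32 mm thick, 85 mm high, origin under it
- paint_jar: bystander, loose, to be left where it is: paint jar, 40 mm thick, 50 mm high, origin under it
- wheel: bystander, loose, to be left where it is: dark spare wheel lying flat, 36 mm across, 12 mm high, origin under it
- hut: bystander, loose, to be left where it is: yellow model hut with a grey roof, 60 x 45 x 65 mm, origin under it
- screwdriver: bystander, loose, to be left where it is: screwdriver 170 mm long, lying along its x axis
There are look-alikes about, which are no part of the job. Of the things that look like the tray, the middle-sized one is meant. Leave any purple look-alike of the sleeve_b alone.

How it is judged (in metres and radians):
On the way, in this order (a step that is already met when the one before it is completed fails the run):
1. a sleeve is tried on the pin: the good one fully home against the upright (within 3 mm), or the undersize one up to the shoulder (within 3.5 mm), level and in line with the pin (((x of sleeve_a in the frame of gauge_seat between -0.038 and 0 m and y of sleeve_a in the frame of gauge_seat between -0.005 and 0.005 m and z of sleeve_a in the frame of gauge_seat between -0.005 and 0.005 m and angle between the x axis of sleeve_a and the x axis of gauge, either way round below 0.15 rad) or (x of sleeve_b in the frame of gauge_seat between -0.0745 and 0 m and y of sleeve_b in the frame of gauge_seat between -0.005 and 0.005 m and z of sleeve_b in the frame of gauge_seat between -0.005 and 0.005 m and angle between the x axis of sleeve_b and the x axis of gauge, either way round below 0.15 rad))), for 0.2 s.
2. that sleeve is put away (good one in the pocket, undersize one in the tray) and the other is tried on the pin in the same way ((((x of sleeve_a in the frame of gauge_seat between -0.038 and 0 m and y of sleeve_a in the frame of gauge_seat between -0.005 and 0.005 m and z of sleeve_a in the frame of gauge_seat between -0.005 and 0.005 m and angle between the x axis of sleeve_a and the x axis of gauge, either way round below 0.15 rad) and (x of sleeve_b in the frame of tray between -0.076 and 0.076 m and y of sleeve_b in the frame of tray between -0.061 and 0.061 m and z of sleeve_b in the frame of tray between 0 and 0.048 m)) or ((x of sleeve_b in the frame of gauge_seat between -0.0745 and 0 m and y of sleeve_b in the frame of gauge_seat between -0.005 and 0.005 m and z of sleeve_b in the frame of gauge_seat between -0.005 and 0.005 m and angle between the x axis of sleeve_b and the x axis of gauge, either way round below 0.15 rad) and (horizontal distance between sleeve_a and pocket below 0.008 m and z of sleeve_a in the frame of pocket between 0.031 and 0.04 m and angle between the x axis of sleeve_a and the z axis of block, either way round below 0.12 rad)))), for 0.2 s.
At the end, for the whole second after the job is handed in: The good sleeve stands upright (within 0.12 rad) on the floor of the empty pocket, its axis within 8 mm of the pocket's centre; the undersize sleeve lies within the tray; both at rest (horizontal distance between sleeve_a and pocket below 0.008 m and z of sleeve_a in the frame of pocket between 0.031 and 0.04 m and angle between the x axis of sleeve_a and the z axis of block, either way round below 0.12 rad and x of sleeve_b in the frame of tray between -0.076 and 0.076 m and y of sleeve_b in the frame of tray between -0.061 and 0.061 m and z of sleeve_b in the frame of tray between 0 and 0.048 m and linear speed of each of sleeve_a, sleeve_b below 0.02 m/s); the robot touches nothing.
It fails at once if a bystander (locomotive, wagon, bottle, jar, wheel, hut, screwdriver) is moved by more than 30 mm (distance of any of loco, wagon, glue, paint_jar, wheel, hut, screwdriver from where it was at the start of the episode above 0.03 m).
It also fails if it takes over 72 s, if anything falls off the work surface, if the arm or the gripper's body presses on something with over 40 N, if the wrist force passes 120 N, or if a joint passes its speed limit or range.

## Working session

There is one attempt and no reset: what is moved stays moved. The work goes in short steps, Python scripts to look and compute and a tool call to move; the robot and the scene stay as the last step left them, time stands still between calls to the robot, and variables do not carry over. Pictures are saved under pics/ and viewed, at most 10 in all, crops included, and the job is handed in when it is done.

Besides the shell and the picture viewer there is one more tool, called after ">>>" as name([rows], argument=value, ...), one row to a line, values as JSON. apply_moves: Moves the arm, as the interface text tells. Its arguments: {"type":"object","properties":{"deltas":{"type":"array"}},"required":["deltas"]}

```bash
mkdir -p pics; ls; python3 - <<'E'
from plant import ctrl
import cv2,pprint
for n in("top","side","wrist"):
    p=ctrl.camera_params(n)
    print(n,{k:(v.tolist() if hasattr(v,'tolist') else v) for k,v in p.items()})
    cv2.imwrite(f"pics/{n}0.png",cv2.cvtColor(ctrl.snapshot(n),cv2.COLOR_RGB2BGR))
print(ctrl.get_obs())
E
```

```text
pics
top {'fx': 602.005808732861, 'fy': 602.005808732861, 'cx': 323.5043789465526, 'cy': 228.33196660217078, 'dist_coeffs': [0.07148960203718441, 0.0, 0.0, 0.0, 0.0], 'cam_to_world': [[0.005724790120838166, 0.9965167544258313, -0.08319606316815573, 0.36893286417924837], [-0.999950511051494, 0.006381698783461204, 0.007632127389731356, -0.0005322406733517038], [0.008136475030888525, 0.08314825355498798, 0.9965039717456361, 1.2682461884285092], [0.0, 0.0, 0.0, 1.0]]}
side {'fx': 477.9705424344339, 'fy': 477.9705424344339, 'cx': 318.88491036430287, 'cy': 242.74570532680588, 'dist_coeffs': [-0.09519624909276898, 0.0, 0.0, 0.0, 0.0], 'cam_to_world': [[0.9887661523868286, 0.10370249277892378, -0.10764427010103231, 0.37203044922128453], [-0.1493115692157077, 0.6520490256701287, -0.7433290815116673, -0.8484320377616484], [-0.006895737269477438, 0.7510511707693911, 0.6602079882078351, 0.8175565935230583], [0.0, 0.0, 0.0, 1.0]]}
wrist {'fx': 370.5519264115843, 'fy': 370.5519264115843, 'cx': 319.6949520401908, 'cy': 242.2733951003305, 'dist_coeffs': [-0.07369052255617879, 0.0, 0.0, 0.0, 0.0], 'm
[... 273 characters left out ...]
], [0.0, 0.0, 0.0, 1.0]]}
{'clock': 0.15, 'joint_pos': array([ 8.50883783e+01,  2.05824059e+01,  6.48005154e-01, -1.17760456e-02,
       -7.01357393e+01, -1.65068731e+01]), 'qvel': array([ 0.04805588, -0.14118538,  0.17545151,  0.06456097,  0.13427465,
       -0.00747913]), 'tau': array([-7.95427400e-05, -5.83273280e+01,  2.93290830e+01,  7.00114891e+00,
        8.77968385e-03, -1.10479623e-04]), 'tool_pos': array([0.24640483, 0.62805082, 0.22585896]), 'orientation': array([ 1.79929605e+02, -9.31482202e-03, -2.14224973e+01]), 'force': array([-0.41028799, -0.07345931, -0.41865301]), 'moment': array([-0.0497513 , -0.00234434, -0.01654929]), 'gripper_force': 0.0, 'opening': 0.08780365272737432}
```

View pics/top0.png

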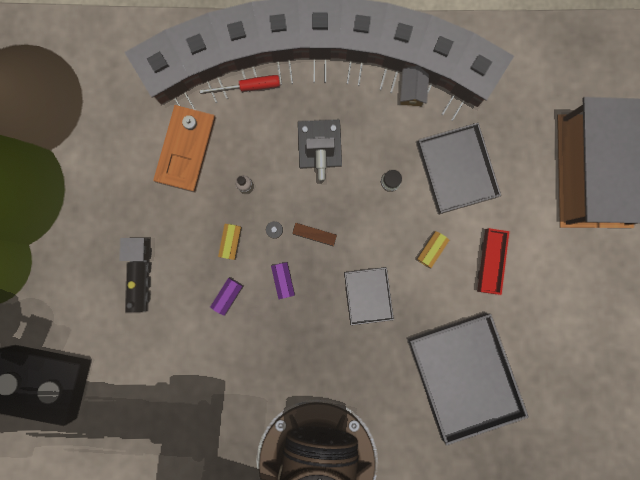

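View pics/side0.png

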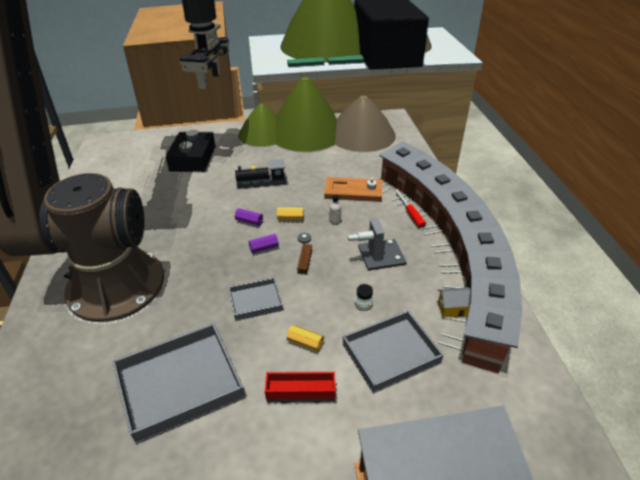

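Top view: brass sleeves at about (231,242) and (433,250). The gauge is near (320,150) with its pin toward the robot, the block near (185,148) and the rest near (314,234). The middle-sized tray is at (458,168). The side view agrees.

```bash
cat > h.py <<'E'
import numpy as np,cv2
from scipy.spatial.transform import Rotation as R
from plant import ctrl
def T_cam(n,obs=None):
    p=ctrl.camera_params(n)
    if n!="wrist": return p,np.array(p["cam_to_world"])
    o=obs or ctrl.get_obs(); T=np.eye(4)
    T[:3,:3]=R.from_euler('xyz',o["orientation"],degrees=True).as_matrix(); T[:3,3]=o["tool_pos"]
    return p,T@np.array(p["mount"])
def K(p): return np.array([[p["fx"],0,p["cx"]],[0,p["fy"],p["cy"]],[0,0,1.]]),np.array(p["dist_coeffs"])
def pix2w(n,uv,z,PT=None):
    p,T=PT or T_cam(n); k,d=K(p)
    q=cv2.undistortPoints(np.array(uv,float).reshape(-1,1,2),k,d)[:,0]
    r=np.c_[q[:,0],-q[:,1],-np.ones(len(q))]@T[:3,:3].T
    s=(np.asarray(z)-T[2,3])/r[:,2]
    return T[:3,3]+s[:,None]*r
def w2pix(n,X,PT=None):
    p,T=PT or T_cam(n); k,d=K(p)
    c=(np.array(X,float)-T[:3,3])@T[:3,:3]; c[:,1:]*=-1
    return cv2.projectPoints(c.reshape(-1,1,3),np.zeros(3),np.zeros(3),k,d)[0][:,0]
def snap(n,name):
    PT=T_cam(n); im=cv2.cvtColor(ctrl.snapshot(n),cv2.COLOR_RGB2BGR); cv2.imwrite(f"pics/{name}.png",im); return im,PT
E
python3 - <<'E'
from h import *
im=cv2.imread("pics/top0.png")
cv2.imwrite("pics/c1.png",cv2.resize(im[90:290,150:415],None,fx=3,fy=3,interpolation=cv2.INTER_CUBIC)[:600,:800])
hsv=cv2.cvtColor(im,cv2.COLOR_BGR2HSV)
m=cv2.inRange(hsv,(18,90,60),(32,255,255))
n,l,st,c=cv2.connectedComponentsWithStats(m)
for i in range(1,n):
    if st[i,4]>150:
        pts=np.argwhere(l==i)[:,::-1].astype(np.float32); r=cv2.minAreaRect(pts); b=cv2.boxPoints(r)
        w=pix2w("top",b,0.025); print(st[i],r,w.mean(0).round(4)); print(np.diff(w,axis=0).round(4)[:2,:2])
E
```

```text
[218 224  23  36 570] ((229.15383911132812, 241.23080444335938), (17.25821876525879, 34.516441345214844), 11.309932708740234) [0.4449 0.1844 0.025 ]
[[ 0.07   -0.0125]
 [-0.0068 -0.035 ]]
[418 231  31  37 567] ((432.90435791015625, 249.25994873046875), (16.583232879638672, 35.50974655151367), 32.7352294921875) [ 0.4309 -0.2362  0.025 ]
[[ 0.0621 -0.0401]
 [-0.0184 -0.0285]]
```

View pics/c1.png

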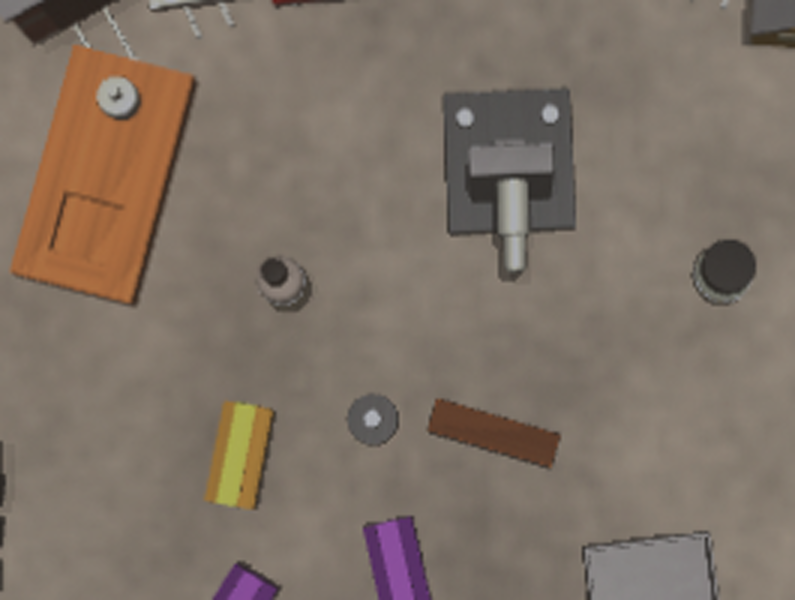

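The crop shows the gauge foot corners (444,94), (570,89), (575,228), (449,235) and the pin tip at about (514,270). The block corners are (82,45), (195,75), (134,303), (12,272), and the rest is at (437,399)–(551,466).

```bash
python3 - <<'E'
from h import *
def c(pts,z):return pix2w("top",np.array(pts)/3+[150,90],z)
def rep(n,w):
    print(n,"ctr",w.mean(0).round(4)[:2],"sides",[round(float(np.hypot(*(w[(i+1)%4]-w[i])[:2])),4) for i in range(4)],"dir01,12",[round(float(np.degrees(np.arctan2(*(w[i+1]-w[i])[[1,0]]))),1) for i in (0,1)])
f=c([(444,94),(570,89),(575,228),(449,235)],.012);rep("foot",f)
g=c([(514,272),(512.5,178)],.075);print("pin tip,root",g.round(4),np.degrees(np.arctan2(*(g[1]-g[0])[[1,0]])))
b=c([(82,45),(195,75),(134,303),(12,272)],.02);rep("block",b)
# block x dir : from which end knob; pocket at -35 from origin, origin at 5mm off centre
u=((b[0]+b[1])-(b[2]+b[3]));u/=np.linalg.norm(u);print("pocket",(b.mean(0)-5e-3*u-.035*u).round(4),"knob seen",c([(119,96)],.05).round(4),"pred",(b.mean(0)+.052*u).round(4))
print("pocket seen edges",c([(65,192),(124,207),(50,250)],.02).round(4))
rep("rest",c([(437,399),(559,433),(551,466),(429,433)],.02))
rep("tray",pix2w("top",[(417,140),(478,124),(499,194),(439,213)],.03))
print("glue",c([(288,290)],.0), "jar",c([(724,275)],.03),"wheel",c([(373,419)],.006))
E
```

```text
foot ctr [ 0.6533 -0.0014] sides [0.0891, 0.0993, 0.0888, 0.1007] dir01,12 [-87.2, -177.7]
pin tip,root [[ 0.5643 -0.0048  0.075 ]
 [ 0.6277 -0.0034  0.075 ]] 1.2482529160570746
block ctr [0.6402 0.2795] sides [0.0813, 0.1659, 0.0867, 0.1666] dir01,12 [-104.4, 166.3]
pocket [0.6015 0.2896 0.02  ] knob seen [[0.6871 0.2652 0.05  ]] pred [0.6906 0.2664 0.02  ]
pocket seen edges [[0.6267 0.3076 0.02  ]
 [0.6166 0.2667 0.02  ]
 [0.5859 0.3169 0.02  ]]
rest ctr [0.4607 0.0082] sides [0.0878, 0.0236, 0.0875, 0.0243] dir01,12 [-105.3, 166.6]
tray ctr [ 0.6006 -0.2889] sides [0.1314, 0.1525, 0.1301, 0.1591] dir01,12 [-74.9, -164.3]
glue [[0.5624362 0.1546417 0.       ]] jar [[ 0.57045651 -0.15031837  0.03      ]] wheel [[0.4708392  0.09310858 0.006     ]]
```

```bash
cat >> h.py <<'E'
def goal(pos,eul,frm=None):
    """delta from current (or frm=(pos,eul)) pose to goal, in tool axes"""
    o=ctrl.get_obs(); p0,e0=frm or (o["tool_pos"],o["orientation"])
    R0=R.from_euler('xyz',e0,degrees=True); R1=R.from_euler('xyz',eul,degrees=True)
    print("dpos",(R0.inv().apply(np.array(pos)-p0)*1000).round(1),"rot",(R0.inv()*R1).as_rotvec(degrees=True).round(2))
E
python3 -c "
from h import *
goal([.445,.184,.2],[180,0,-10])"
```

```text
dpos [347.1 340.8  26.3] rot [  0.07  -0.   -11.42]
```

>>> apply_moves([
  {"fingers":80,"delta_pos":[35,34,3],"angular":[0,0,-2]},
  {"fingers":80,"delta_pos":[70,68,6],"angular":[0,0,-4]},
  {"fingers":80,"delta_pos":[105,102,9],"angular":[0,0,-6]},
  {"fingers":80,"delta_pos":[140,136,12],"angular":[0,0,-8]},
  {"fingers":80,"delta_pos":[175,170,15],"angular":[0,0,-10]},
  {"fingers":80,"delta_pos":[210,204,18],"angular":[0,0,-11]},
  {"fingers":80,"delta_pos":[245,238,21],"angular":[0,0,-11.4]},
  {"fingers":80,"delta_pos":[280,272,24],"angular":[0,0,-11.4]},
  {"fingers":80,"delta_pos":[315,306,26],"angular":[0,0,-11.4]},
  {"fingers":80,"delta_pos":[347,341,26],"angular":[0,0,-11.4]},
])

```text
clock: 1.15
tool_pos: [0.4453, 0.1822, 0.2004]
orientation: [180.0, 0.0, -10.0]
force: [0.7, 0.7, 1.2]
opening: 0.0802
gripper_force: 0.0
```

>>> apply_moves([
  {"fingers":80,"delta_pos":[0,0,0],"angular":[0,0,0]},
  {"fingers":80,"delta_pos":[0,0,0],"angular":[0,0,0]},
])

```text
clock: 1.35
tool_pos: [0.4453, 0.1831, 0.2005]
orientation: [-180.0, 0.0, -10.2]
force: [0.6, 0.6, -0.9]
opening: 0.08
gripper_force: 0.0
```

```bash
cat >> h.py <<'E'
def sleeve(im,PT,n="wrist",z=.034):
    hsv=cv2.cvtColor(im,cv2.COLOR_BGR2HSV)
    m=cv2.inRange(hsv,(18,80,40),(34,255,255)); k,l,st,c=cv2.connectedComponentsWithStats(m)
    for i in range(1,k):
        if st[i,4]>800:
            r=cv2.minAreaRect(np.argwhere(l==i)[:,::-1].astype(np.float32)); b=cv2.boxPoints(r)
            w=pix2w(n,b,z,PT); e=w[1]-w[0],w[2]-w[1]; L=sorted(e,key=np.linalg.norm)
            print(st[i],"ctr",w.mean(0).round(4),"size",[round(float(np.linalg.norm(v)),4) for v in L],"yaw",np.degrees(np.arctan2(L[1][1],L[1][0])).round(1)%180)
E
python3 - <<'E'
from h import *
o=ctrl.get_obs();print(o["tool_pos"],o["orientation"],o["joint_pos"],o["qvel"].max())
im,PT=snap("wrist","w1")
sleeve(im,PT)
E
```

```text
[0.44528987 0.18305158 0.20054231] [-1.79995059e+02  2.78122860e-03 -1.01813097e+01] [ 4.58195502e+01  3.23776829e+00 -2.52100165e+01 -5.76479664e-03
 -6.15496744e+01  3.40018861e+01] 2.4061543903253275
[ 300  180   39   82 2984] ctr [0.4459 0.1839 0.034 ] size [0.0332, 0.0747] yaw 169.0
[ 122  304   34   66 1133] ctr [0.3609 0.3859 0.034 ] size [0.0314, 0.0776] yaw 155.9
[ 485  304   33   66 1138] ctr [0.2956 0.0229 0.034 ] size [0.0306, 0.0776] yaw 3.5999999999999943
[ 267  373  373   28 5416] ctr [0.2356 0.0675 0.034 ] size [0.0285, 0.4089] yaw 81.0
```

View pics/w1.png

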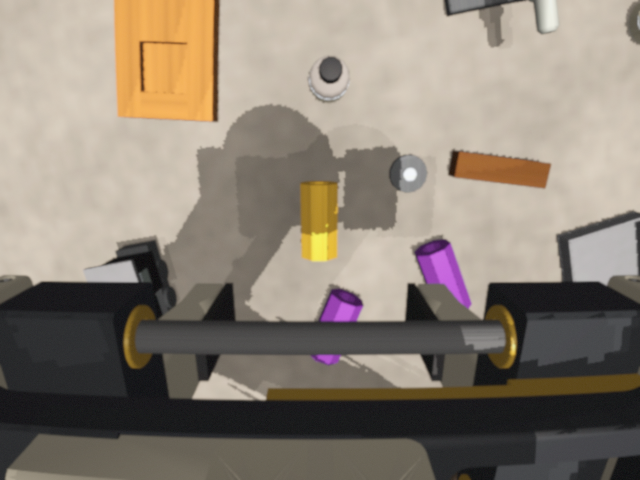

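The wrist view shows the sleeve at (319,221), directly between the fingers, at (0.446, 0.184) with yaw -11°. That is within 1 mm of the tool axis, so I go straight down and grip.

>>> apply_moves([
  {"fingers":80,"delta_pos":[0,0,45],"angular":[0,0,0.8]},
  {"fingers":80,"delta_pos":[0,0,90],"angular":[0,0,0.8]},
  {"fingers":80,"delta_pos":[0,0,135],"angular":[0,0,0.8]},
  {"fingers":80,"delta_pos":[0,0,170],"angular":[0,0,0.8]},
  {"fingers":80,"delta_pos":[0,0,187],"angular":[0,0,0.8]},
  {"fingers":80,"delta_pos":[0,0,194],"angular":[0,0,0.8]},
  {"fingers":60,"delta_pos":[0,0,195],"angular":[0,0,0.8]},
  {"fingers":40,"delta_pos":[0,0,195],"angular":[0,0,0.8]},
  {"fingers":25,"delta_pos":[0,0,195],"angular":[0,0,0.8]},
  {"fingers":25,"delta_pos":[0,0,195],"angular":[0,0,0.8]},
])

```text
clock: 2.4
tool_pos: [0.4455, 0.1848, 0.0066]
orientation: [-179.9, -0.1, -10.8]
force: [0.5, -0.0, -0.4]
opening: 0.0529
gripper_force: 0.0
```

>>> apply_moves([
  {"fingers":25,"delta_pos":[0,0,0],"angular":[0,0,0]},
  {"fingers":25,"delta_pos":[0,0,0],"angular":[0,0,0]},
  {"fingers":25,"delta_pos":[0,0,0],"angular":[0,0,0]},
])

```text
clock: 2.7
tool_pos: [0.4451, 0.1842, 0.0059]
orientation: [-180.0, -0.0, -10.8]
force: [-1.5, 0.3, 4.2]
opening: 0.0339
gripper_force: 29.9
```

```bash
python3 - <<'E'
from h import *
o=ctrl.get_obs();print(o["tool_pos"],o["orientation"],o["force"],o["opening"],o["gripper_force"])
# sleeve axis is 17-z_tcp above TCP plane
axis_off=.017-o["tool_pos"][2]; print("axis above tcp",axis_off)
# pre-pin: sleeve mid 70+35 before... front at tip - 15mm => middle at seat -60-15-35
th=np.radians(2.3);u=np.array([np.cos(th),np.sin(th),0]);s=np.array([.6233,-.0026,.075])
m=s-.125*u; m[2]-=axis_off; m[2]+=.0; print(m)
z0=o["tool_pos"].copy();z0[2]=.14
goal([.46,.10,.16],[180,0,2.3]);goal(m+[0,0,.0],[180,0,2.3])
E
```

```text
[0.44513466 0.18415715 0.00591469] [-1.79984647e+02 -1.62577494e-02 -1.08191206e+01] [-1.4650259   0.3314205   4.24931894] 0.0339145561767834 29.945969951804727
axis above tcp 0.011085313365336861
[ 0.4984007  -0.00761647  0.06391469]
dpos [  30.4   79.8 -154.1] rot [-1.000e-02 -2.000e-02 -1.312e+01]
dpos [ 88.3 178.4 -58. ] rot [-1.000e-02 -2.000e-02 -1.312e+01]
```

>>> apply_moves([
  {"fingers":25,"delta_pos":[0,0,-30],"angular":[0,0,0]},
  {"fingers":25,"delta_pos":[5,15,-58],"angular":[0,0,-3]},
  {"fingers":25,"delta_pos":[20,45,-58],"angular":[0,0,-6]},
  {"fingers":25,"delta_pos":[38,80,-58],"angular":[0,0,-9]},
  {"fingers":25,"delta_pos":[56,115,-58],"angular":[0,0,-12]},
  {"fingers":25,"delta_pos":[72,150,-58],"angular":[0,0,-13.1]},
  {"fingers":25,"delta_pos":[84,172,-58],"angular":[0,0,-13.1]},
  {"fingers":25,"delta_pos":[88,178,-58],"angular":[0,0,-13.1]},
  {"fingers":25,"delta_pos":[88.3,178.4,-58],"angular":[0,0,-13.1]},
  {"fingers":25,"delta_pos":[88.3,178.4,-58],"angular":[0,0,-13.1]},
])

```text
clock: 3.7
tool_pos: [0.4978, -0.0075, 0.0632]
orientation: [180.0, 0.1, 2.2]
force: [-0.2, 0.1, -5.6]
opening: 0.0339
gripper_force: 29.9
```

```bash
python3 - <<'E'
from h import *
o=ctrl.get_obs();print(o["tool_pos"],o["orientation"],o["force"],o["opening"])
im,PT=snap("wrist","w2")
sleeve(im,PT,z=.092)
th=np.radians(2.3);u=np.array([np.cos(th),np.sin(th),0]);s=np.array([.6233,-.0026,.075])
print(w2pix("wrist",[s,s-.036*u,s-.06*u],PT).round(1))
i2,P2=snap("side","s2"); print(w2pix("side",[s,s-.06*u],P2).round(1))
a=cv2.resize(im[0:260,200:460],(600,600),interpolation=cv2.INTER_CUBIC); 
cv2.imwrite("pics/w2c.png",a)
E
```

```text
[ 0.49776704 -0.00749108  0.06315883] [1.79998123e+02 5.21826047e-02 2.24580640e+00] [-0.16444281  0.08633754 -5.5683815 ] 0.033870958444095114
[ 276  228   87   95 7827] ctr [ 0.5213 -0.0062  0.092 ] size [0.0311, 0.0378] yaw 4.099999999999994
[ 154  354  405   48 8565] ctr [ 0.4755 -0.0245  0.092 ] size [0.0247, 0.1675] yaw 91.9
[[320.1  -9.6]
 [320.2  95. ]
 [320.3 159.8]]
[[371.9 234.5]
 [347.6 237.7]]
```

View pics/w2c.png

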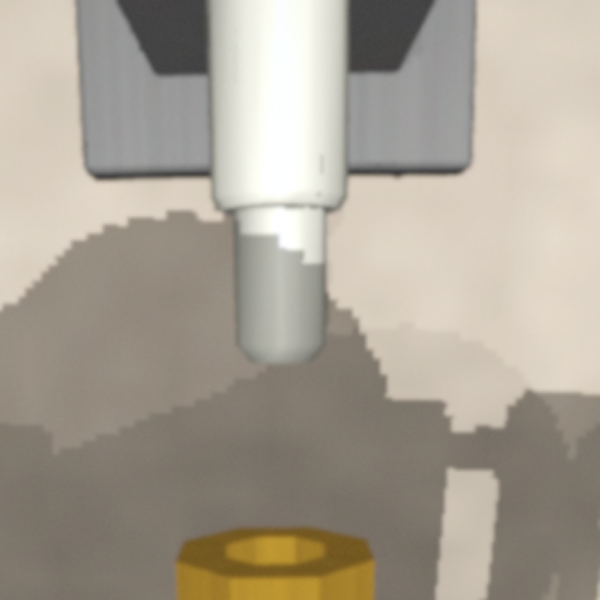

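The crop shows the pin's centreline at about x=281 and the bore centre at 275. The sleeve therefore sits about 0.9 mm left of the pin (tool y +0.9), and it is 0.7 mm low. I correct both and slide it on.

>>> apply_moves([
  {"fingers":25,"delta_pos":[0,0.9,-0.7],"angular":[0,0,-0.4]},
  {"fingers":25,"delta_pos":[5,0.9,-0.7],"angular":[0,0,-0.4]},
  {"fingers":25,"delta_pos":[12,0.9,-0.7],"angular":[0,0,-0.4]},
  {"fingers":25,"delta_pos":[19,0.9,-0.7],"angular":[0,0,-0.4]},
  {"fingers":25,"delta_pos":[26,0.9,-0.7],"angular":[0,0,-0.4]},
  {"fingers":25,"delta_pos":[33,0.9,-0.7],"angular":[0,0,-0.4]},
  {"fingers":25,"delta_pos":[40,0.9,-0.7],"angular":[0,0,-0.4]},
  {"fingers":25,"delta_pos":[46,0.9,-0.7],"angular":[0,0,-0.4]},
  {"fingers":25,"delta_pos":[49,0.9,-0.7],"angular":[0,0,-0.4]},
  {"fingers":25,"delta_pos":[50,0.9,-0.7],"angular":[0,0,-0.4]},
])

```text
clock: 4.8
tool_pos: [0.5485, -0.0065, 0.0641]
orientation: [180.0, 0.0, 2.7]
force: [-0.3, -0.1, -4.9]
opening: 0.0335
gripper_force: 29.9
```

>>> apply_moves([
  {"fingers":25,"delta_pos":[2,0,0],"angular":[0,0,0]},
  {"fingers":25,"delta_pos":[4,0,0],"angular":[0,0,0]},
  {"fingers":25,"delta_pos":[6,0,0],"angular":[0,0,0]},
  {"fingers":25,"delta_pos":[6,0,0],"angular":[0,0,0]},
])

```text
clock: 5.2
tool_pos: [0.5544, -0.0062, 0.0643]
orientation: [-180.0, -0.0, 2.7]
force: [0.2, 0.5, -4.9]
opening: 0.0339
gripper_force: 29.9
```

>>> apply_moves([
  {"fingers":25,"delta_pos":[2,0,0],"angular":[0,0,0]},
  {"fingers":25,"delta_pos":[4,0,0],"angular":[0,0,0]},
  {"fingers":25,"delta_pos":[6,0,0],"angular":[0,0,0]},
  {"fingers":25,"delta_pos":[6,0,0],"angular":[0,0,0]},
])

```text
clock: 5.6
tool_pos: [0.5552, -0.0068, 0.0627]
orientation: [180.0, 0.5, 2.6]
force: [-13.7, 1.6, -1.3]
opening: 0.0338
gripper_force: 30.0
```

The bore measured in the image is about 17 mm (half of the outer width), and the push stopped at the shoulder with 14 N. So this is the undersize sleeve. I hold briefly, withdraw, and carry it to the tray.

>>> apply_moves([
  {"fingers":25,"delta_pos":[0,0,0],"angular":[0,0,0]},
  {"fingers":25,"delta_pos":[0,0,0],"angular":[0,0,0]},
  {"fingers":25,"delta_pos":[-5,0,0],"angular":[0,0,0]},
  {"fingers":25,"delta_pos":[-15,0,0],"angular":[0,0,0]},
  {"fingers":25,"delta_pos":[-27,0,0],"angular":[0,0,0]},
  {"fingers":25,"delta_pos":[-41,0,0],"angular":[0,0,0]},
  {"fingers":25,"delta_pos":[-56,0,0],"angular":[0,0,0]},
  {"fingers":25,"delta_pos":[-70,0,0],"angular":[0,0,0]},
  {"fingers":25,"delta_pos":[-76,0,0],"angular":[0,0,0]},
  {"fingers":25,"delta_pos":[-76,0,0],"angular":[0,0,0]},
])

```text
clock: 6.6
tool_pos: [0.4836, -0.0095, 0.0646]
orientation: [-180.0, -0.0, 2.7]
force: [1.2, 0.2, -4.0]
opening: 0.0339
gripper_force: 30.0
```

>>> apply_moves([
  {"fingers":25,"delta_pos":[0,25,-20],"angular":[0,0,-1]},
  {"fingers":25,"delta_pos":[5,60,-45],"angular":[0,0,-3]},
  {"fingers":25,"delta_pos":[20,98,-56],"angular":[0,0,-5]},
  {"fingers":25,"delta_pos":[38,138,-56],"angular":[0,0,-7]},
  {"fingers":25,"delta_pos":[56,178,-56],"angular":[0,0,-9]},
  {"fingers":25,"delta_pos":[74,218,-56],"angular":[0,0,-11]},
  {"fingers":25,"delta_pos":[90,255,-56],"angular":[0,0,-13]},
  {"fingers":25,"delta_pos":[100,280,-56],"angular":[0,0,-13]},
  {"fingers":25,"delta_pos":[102,285,-50],"angular":[0,0,-13]},
  {"fingers":25,"delta_pos":[102,285,-30],"angular":[0,0,-13]},
])

```text
clock: 7.6
tool_pos: [0.6015, -0.2913, 0.0951]
orientation: [179.9, -0.2, 15.6]
force: [-0.4, 0.5, -4.1]
opening: 0.0337
gripper_force: 30.0
```

```bash
python3 - <<'E'
from h import *
o=ctrl.get_obs();print(o["tool_pos"],o["orientation"],o["force"],o["opening"],o["joint_pos"])
im,PT=snap("wrist","w3")
E
```

```text
[ 0.6015026  -0.29126281  0.09507044] [ 1.79878261e+02 -1.65791849e-01  1.55998737e+01] [-0.36790642  0.46858141 -4.11562292] 0.03373029984986039 [-9.13515140e+00  2.56568850e+01 -9.67621896e+00  5.06270232e-02
 -5.44653877e+01  1.14705497e+02]
```

View pics/w3.png

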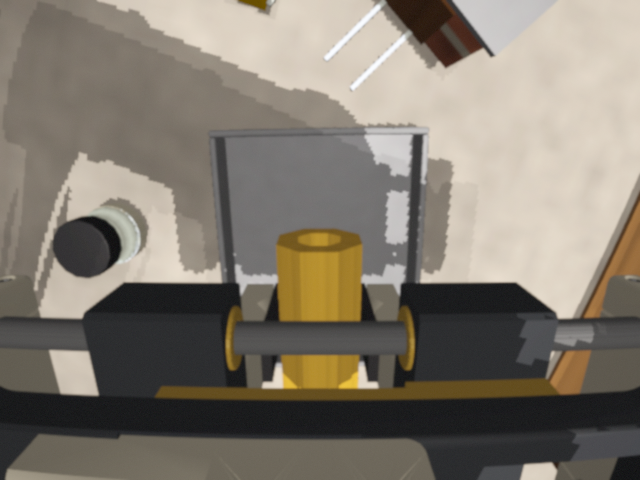

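The sleeve hangs centred over the tray, whose walls span columns 212–428. I lower it and release.

>>> apply_moves([
  {"fingers":25,"delta_pos":[0,0,30],"angular":[0,0,0]},
  {"fingers":25,"delta_pos":[0,0,60],"angular":[0,0,0]},
  {"fingers":25,"delta_pos":[0,0,75],"angular":[0,0,0]},
  {"fingers":25,"delta_pos":[0,0,82],"angular":[0,0,0]},
  {"fingers":25,"delta_pos":[0,0,82],"angular":[0,0,0]},
  {"fingers":50,"delta_pos":[0,0,82],"angular":[0,0,0]},
  {"fingers":55,"delta_pos":[0,0,82],"angular":[0,0,0]},
  {"fingers":55,"delta_pos":[0,0,82],"angular":[0,0,0]},
  {"fingers":55,"delta_pos":[0,0,50],"angular":[0,0,0]},
  {"fingers":55,"delta_pos":[0,0,0],"angular":[0,0,0]},
])

```text
clock: 8.65
tool_pos: [0.5976, -0.289, 0.0928]
orientation: [-179.8, 0.3, 15.7]
force: [1.3, -0.2, 0.3]
opening: 0.0548
gripper_force: 0.0
```

```bash
python3 - <<'E'
from h import *
o=ctrl.get_obs();print(o["tool_pos"],o["orientation"],o["force"],o["opening"])
im,PT=snap("wrist","w4"); sleeve(im,PT,z=.038)
goal([.41,-.235,.2],[180,0,-33])
E
```

```text
[ 0.59761985 -0.28897058  0.09283726] [-179.8476086     0.26707785   15.66067006] [ 1.31334194 -0.24155831  0.3180735 ] 0.05475455650446987
[ 294  195   56  119 6168] ctr [ 0.6015 -0.2887  0.038 ] size [0.0319, 0.0754] yaw 16.900000000000006
[177 305  26  66 942] ctr [ 0.5229 -0.2199  0.038 ] size [0.0156, 0.05] yaw 5.8
[437 305  26  66 941] ctr [ 0.5697 -0.3857  0.038 ] size [0.0155, 0.0498] yaw 25.400000000000006
[ 204  376  401   25 5708] ctr [ 0.5208 -0.3749  0.038 ] size [0.0179, 0.2834] yaw 106.8
dpos [-169.9 -106.   -97.2] rot [ 0.17 -0.58 48.79]
```

The undersize sleeve lies in the tray at (0.6015, -0.289). Now I go to the second one.

>>> apply_moves([
  {"fingers":60,"delta_pos":[0,0,-45],"angular":[0,0,4]},
  {"fingers":60,"delta_pos":[-15,-10,-85],"angular":[0,0,10]},
  {"fingers":60,"delta_pos":[-50,-31,-97],"angular":[0,0,17]},
  {"fingers":60,"delta_pos":[-85,-53,-97],"angular":[0,0,24]},
  {"fingers":60,"delta_pos":[-120,-75,-97],"angular":[0,0,31]},
  {"fingers":60,"delta_pos":[-150,-94,-97],"angular":[0,0,38]},
  {"fingers":60,"delta_pos":[-168,-105,-97],"angular":[0,0,45]},
  {"fingers":60,"delta_pos":[-170,-106,-97],"angular":[0,0,48.8]},
  {"fingers":60,"delta_pos":[-170,-106,-97],"angular":[0,0,48.8]},
  {"fingers":60,"delta_pos":[-170,-106,-97],"angular":[0,0,48.8]},
])

```text
clock: 9.7
tool_pos: [0.4079, -0.2335, 0.1921]
orientation: [-180.0, -0.1, -33.0]
force: [0.4, -0.4, -0.0]
opening: 0.0601
gripper_force: 0.0
```

```bash
python3 - <<'E'
from h import *
o=ctrl.get_obs();print(o["tool_pos"],o["orientation"],o["force"],o["opening"],o["joint_pos"])
im,PT=snap("wrist","w5"); sleeve(im,PT,z=.034)
E
```

```text
[ 0.40791159 -0.23348362  0.19213817] [-1.79951588e+02 -1.18287984e-01 -3.29881326e+01] [ 0.36723063 -0.3995898  -0.04561405] 0.06010830234640859 [-5.69218078e+00  2.43050489e+00 -2.72728454e+01  1.29383168e-02
 -6.01693327e+01  6.26976746e+01]
[ 228    0   67   38 1446] ctr [ 0.5718 -0.2847  0.034 ] size [0.0271, 0.0513] yaw 56.099999999999994
[ 290  157   41   83 3209] ctr [ 0.4316 -0.2383  0.034 ] size [0.0336, 0.0713] yaw 147.4
[166 305  27  66 972] ctr [ 0.3879 -0.0549  0.034 ] size [0.0243, 0.0738] yaw 136.7
[447 305  28  66 994] ctr [ 0.2374 -0.2871  0.034 ] size [0.0249, 0.0738] yaw 157.3
[ 217  375  399   26 5701] ctr [ 0.2006 -0.2245  0.034 ] size [0.0271, 0.4192] yaw 58.099999999999994
```

View pics/w5.png

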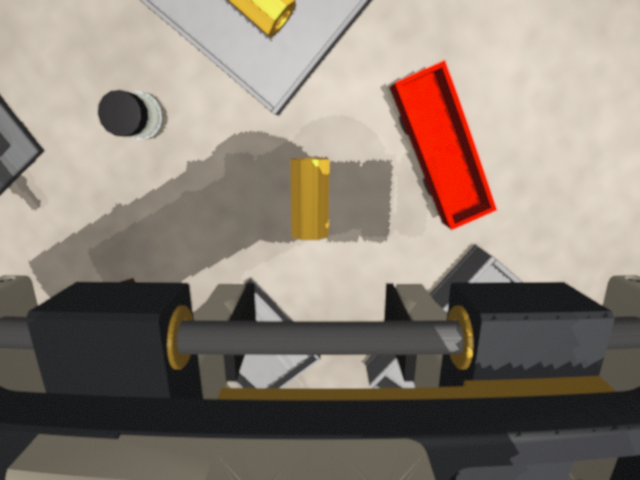

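The second sleeve is at (310,199), which is (0.431, -0.238) with yaw -33°. The wagon is well clear. I descend and grip.

>>> apply_moves([
  {"fingers":60,"delta_pos":[10,-4,30],"angular":[0,0,0]},
  {"fingers":60,"delta_pos":[21,-9,70],"angular":[0,0,0]},
  {"fingers":60,"delta_pos":[21.5,-9,115],"angular":[0,0,0]},
  {"fingers":60,"delta_pos":[21.5,-9,155],"angular":[0,0,0]},
  {"fingers":60,"delta_pos":[21.5,-9,177],"angular":[0,0,0]},
  {"fingers":60,"delta_pos":[21.5,-9,185],"angular":[0,0,0]},
  {"fingers":60,"delta_pos":[21.5,-9,187],"angular":[0,0,0]},
  {"fingers":40,"delta_pos":[21.5,-9,187],"angular":[0,0,0]},
  {"fingers":25,"delta_pos":[21.5,-9,187],"angular":[0,0,0]},
  {"fingers":25,"delta_pos":[21.5,-9,187],"angular":[0,0,0]},
])

```text
clock: 10.75
tool_pos: [0.4311, -0.2377, 0.0055]
orientation: [-179.9, -0.1, -33.1]
force: [-0.2, -0.2, 0.5]
opening: 0.0416
gripper_force: 0.0
```

>>> apply_moves([
  {"fingers":25,"delta_pos":[0,0,0],"angular":[0,0,0]},
  {"fingers":25,"delta_pos":[0,0,0],"angular":[0,0,0]},
  {"fingers":25,"delta_pos":[0,0,0],"angular":[0,0,0]},
])

```text
clock: 11.05
tool_pos: [0.4308, -0.2376, 0.0052]
orientation: [-180.0, -0.1, -33.1]
force: [-1.4, 1.6, 7.8]
opening: 0.0337
gripper_force: 30.0
```

```bash
python3 - <<'E'
from h import *
o=ctrl.get_obs();print(o["tool_pos"],o["orientation"],o["force"],o["opening"],o["gripper_force"])
off=.017-o["tool_pos"][2]
goal([.492,-.0085,.075-off],[180,0,2.7])
E
```

```text
[ 0.43079048 -0.23760071  0.0051865 ] [-1.79967200e+02 -8.48804816e-02 -3.30940426e+01] [-1.39676889  1.57629147  7.79821555] 0.03365596968343847 29.997943046037108
dpos [ -73.7 -225.4  -58. ] rot [-1.000e-02 -9.000e-02 -3.579e+01]
```

>>> apply_moves([
  {"fingers":25,"delta_pos":[0,0,-30],"angular":[0,0,0]},
  {"fingers":25,"delta_pos":[-8,-20,-58],"angular":[0,0,-5]},
  {"fingers":25,"delta_pos":[-20,-55,-58],"angular":[0,0,-11]},
  {"fingers":25,"delta_pos":[-32,-95,-58],"angular":[0,0,-18]},
  {"fingers":25,"delta_pos":[-45,-135,-58],"angular":[0,0,-24]},
  {"fingers":25,"delta_pos":[-57,-172,-58],"angular":[0,0,-30]},
  {"fingers":25,"delta_pos":[-68,-205,-58],"angular":[0,0,-35]},
  {"fingers":25,"delta_pos":[-73,-222,-58],"angular":[0,0,-35.8]},
  {"fingers":25,"delta_pos":[-73.7,-225.4,-58],"angular":[0,0,-35.8]},
  {"fingers":25,"delta_pos":[-73.7,-225.4,-58],"angular":[0,0,-35.8]},
])

```text
clock: 12.05
tool_pos: [0.4913, -0.0081, 0.0622]
orientation: [-180.0, 0.0, 2.7]
force: [-0.3, -0.4, -1.2]
opening: 0.0343
gripper_force: 30.0
```

```bash
python3 - <<'E'
from h import *
o=ctrl.get_obs();print(o["tool_pos"],o["orientation"],o["force"],o["opening"])
im,PT=snap("wrist","w6")
cv2.imwrite("pics/w6c.png",cv2.resize(im[0:260,200:460],(600,600),interpolation=cv2.INTER_CUBIC))
E
```

```text
[ 0.49132253 -0.00814711  0.06215501] [-1.79999265e+02  2.48486539e-02  2.71653539e+00] [-0.3287398  -0.41374077 -1.16585903] 0.034342177142753366
```

View pics/w6c.png

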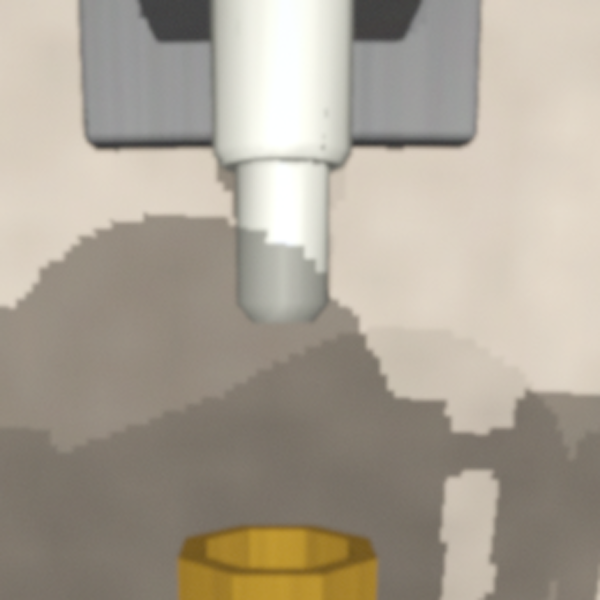

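The bore here is wide, about 25 mm of the 34 mm outer width, so this is the good sleeve. It is 0.8 mm left and 1 mm low. I correct both and slide it on.

>>> apply_moves([
  {"fingers":25,"delta_pos":[4,0.8,-1],"angular":[0,0,0]},
  {"fingers":25,"delta_pos":[11,0.8,-1],"angular":[0,0,0]},
  {"fingers":25,"delta_pos":[19,0.8,-1],"angular":[0,0,0]},
  {"fingers":25,"delta_pos":[27,0.8,-1],"angular":[0,0,0]},
  {"fingers":25,"delta_pos":[35,0.8,-1],"angular":[0,0,0]},
  {"fingers":25,"delta_pos":[43,0.8,-1],"angular":[0,0,0]},
  {"fingers":25,"delta_pos":[50,0.8,-1],"angular":[0,0,0]},
  {"fingers":25,"delta_pos":[55,0.8,-1],"angular":[0,0,0]},
  {"fingers":25,"delta_pos":[60,0.8,-1],"angular":[0,0,0]},
  {"fingers":25,"delta_pos":[60,0.8,-1],"angular":[0,0,0]},
])

```text
clock: 13.1
tool_pos: [0.5521, -0.0064, 0.0632]
orientation: [180.0, -0.0, 2.7]
force: [-0.2, -0.4, -2.0]
opening: 0.0338
gripper_force: 30.0
```

>>> apply_moves([
  {"fingers":25,"delta_pos":[3,0,0],"angular":[0,0,0]},
  {"fingers":25,"delta_pos":[6,0,0],"angular":[0,0,0]},
  {"fingers":25,"delta_pos":[9,0,0],"angular":[0,0,0]},
  {"fingers":25,"delta_pos":[12,0,0],"angular":[0,0,0]},
  {"fingers":25,"delta_pos":[12,0,0],"angular":[0,0,0]},
])

```text
clock: 13.6
tool_pos: [0.564, -0.0059, 0.0633]
orientation: [180.0, -0.0, 2.7]
force: [0.0, 1.0, -2.4]
opening: 0.034
gripper_force: 30.0
```

It passed the shoulder freely. I push on to home.

>>> apply_moves([
  {"fingers":25,"delta_pos":[5,0,0],"angular":[0,0,0]},
  {"fingers":25,"delta_pos":[10,0,0],"angular":[0,0,0]},
  {"fingers":25,"delta_pos":[15,0,0],"angular":[0,0,0]},
  {"fingers":25,"delta_pos":[20,0,0],"angular":[0,0,0]},
  {"fingers":25,"delta_pos":[23,0,0],"angular":[0,0,0]},
  {"fingers":25,"delta_pos":[25,0,0],"angular":[0,0,0]},
  {"fingers":25,"delta_pos":[27,0,0],"angular":[0,0,0]},
  {"fingers":25,"delta_pos":[29,0,0],"angular":[0,0,0]},
  {"fingers":25,"delta_pos":[31,0,0],"angular":[0,0,0]},
  {"fingers":25,"delta_pos":[31,0,0],"angular":[0,0,0]},
])

```text
clock: 14.6
tool_pos: [0.5899, -0.0053, 0.0619]
orientation: [180.0, 0.5, 2.6]
force: [-12.1, 1.4, 2.3]
opening: 0.0335
gripper_force: 30.0
```

It is home: contact at TCP x 0.590 with 12 N, 35 mm beyond where the first sleeve stopped. I hold, then withdraw.

>>> apply_moves([
  {"fingers":25,"delta_pos":[1,0,0],"angular":[0,0,0]},
  {"fingers":25,"delta_pos":[1,0,0],"angular":[0,0,0]},
  {"fingers":25,"delta_pos":[1,0,0],"angular":[0,0,0]},
  {"fingers":25,"delta_pos":[-6,0,0],"angular":[0,0,0]},
  {"fingers":25,"delta_pos":[-16,0,0],"angular":[0,0,0]},
  {"fingers":25,"delta_pos":[-30,0,0],"angular":[0,0,0]},
  {"fingers":25,"delta_pos":[-45,0,0],"angular":[0,0,0]},
  {"fingers":25,"delta_pos":[-60,0,0],"angular":[0,0,0]},
  {"fingers":25,"delta_pos":[-75,0,0],"angular":[0,0,0]},
  {"fingers":25,"delta_pos":[-90,0,0],"angular":[0,0,0]},
])

```text
clock: 15.6
tool_pos: [0.5041, -0.0086, 0.0636]
orientation: [-180.0, -0.1, 2.7]
force: [-0.3, 0.1, -1.9]
opening: 0.0338
gripper_force: 30.0
```

>>> apply_moves([
  {"fingers":25,"delta_pos":[-15,0,0],"angular":[0,0,0]},
  {"fingers":25,"delta_pos":[-30,0,-3],"angular":[0,0,0]},
  {"fingers":25,"delta_pos":[-40,0,-6],"angular":[0,0,0]},
  {"fingers":25,"delta_pos":[-42,0,-6],"angular":[0,0,0]},
  {"fingers":25,"delta_pos":[-42,0,-6],"angular":[0,0,0]},
])

```text
clock: 16.1
tool_pos: [0.463, -0.0104, 0.0698]
orientation: [-180.0, -0.1, 2.7]
force: [0.3, -1.0, -1.9]
opening: 0.0338
gripper_force: 30.0
```

```bash
python3 - <<'E'
from h import *
from scipy.optimize import least_squares
o=ctrl.get_obs();print(o["tool_pos"],o["orientation"],o["force"],o["opening"],o["joint_pos"])
S=[((20.546,.682),(.246,.628,.2268)),((3.238,-25.21),(.4453,.1831,.2005)),((25.657,-9.676),(.6015,-.2913,.0951)),((2.4305,-27.273),(.4079,-.2335,.1921)),(o["joint_pos"][1:3],o["tool_pos"])]
def f(p):
    a,h,L1,L2,c,d=p; r=[]
    for (a2,a3),t in S:
        t2=np.radians(a2);b=np.radians(a2-a3)+c
        r+=[a+L1*np.sin(t2)+L2*np.cos(b)-np.sqrt(t[0]**2+t[1]**2-d*d),h+L1*np.cos(t2)-L2*np.sin(b)-t[2]]
    return np.array(r)
s=least_squares(lambda p:np.r_[f(p),1e-4*(p-[0,.1,.4,.4,0,.1917])],[0,.1,.4,.4,0,.1917]);print(s.x.round(4),abs(f(s.x)).max())
goal([.4607,.0082,.075],[180,0,-104])
E
```

```text
[ 0.46303625 -0.01038994  0.06980766] [-1.79978499e+02 -8.16731969e-02  2.70894560e+00] [ 0.28976115 -1.00905878 -1.92727689] 0.03382448547791257 [ 2.31859274e+01  1.04110419e+01 -3.72490679e+01  1.25352982e-02
 -4.22558566e+01  6.95137617e+01]
[ 0.0073 -0.1796  0.5966  0.4609 -0.0099  0.1761] 0.000661634487597984
dpos [ -1.4 -18.7  -5.2] rot [-9.0000e-02 -4.0000e-02  1.0671e+02]
```

>>> apply_moves([
  {"fingers":25,"delta_pos":[0,-4,-5],"angular":[0,0,8]},
  {"fingers":25,"delta_pos":[-1,-9,-5],"angular":[0,0,16]},
  {"fingers":25,"delta_pos":[-1,-14,-5],"angular":[0,0,24]},
  {"fingers":25,"delta_pos":[-1.4,-18.7,-5],"angular":[0,0,32]},
  {"fingers":25,"delta_pos":[-1.4,-18.7,-5],"angular":[0,0,40]},
  {"fingers":25,"delta_pos":[-1.4,-18.7,-5],"angular":[0,0,48]},
  {"fingers":25,"delta_pos":[-1.4,-18.7,-5],"angular":[0,0,56]},
  {"fingers":25,"delta_pos":[-1.4,-18.7,-5],"angular":[0,0,64]},
  {"fingers":25,"delta_pos":[-1.4,-18.7,-5],"angular":[0,0,72]},
  {"fingers":25,"delta_pos":[-1.4,-18.7,-5],"angular":[0,0,80]},
])

```text
clock: 17.1
tool_pos: [0.4612, 0.0082, 0.0742]
orientation: [-180.0, -0.0, -77.6]
force: [-0.6, -0.2, -1.4]
opening: 0.0337
gripper_force: 30.0
```

>>> apply_moves([
  {"fingers":25,"delta_pos":[0,0,0],"angular":[0,0,8]},
  {"fingers":25,"delta_pos":[0,0,0],"angular":[0,0,16]},
  {"fingers":25,"delta_pos":[0,0,0],"angular":[0,0,23]},
  {"fingers":25,"delta_pos":[0,0,0],"angular":[0,0,26.7]},
  {"fingers":25,"delta_pos":[0,0,0],"angular":[0,0,26.7]},
  {"fingers":25,"delta_pos":[0,0,0],"angular":[0,0,26.7]},
])

```text
clock: 17.7
tool_pos: [0.4609, 0.0081, 0.0742]
orientation: [-180.0, -0.0, -103.9]
force: [0.6, 0.6, -1.7]
opening: 0.0339
gripper_force: 30.0
```

```bash
python3 - <<'E'
from h import *
o=ctrl.get_obs();print(o["tool_pos"],o["orientation"],o["force"],o["opening"],o["joint_pos"])
im,PT=snap("top","t7")
cv2.imwrite("pics/t7c.png",cv2.resize(im[130:290,230:430],(800,640),interpolation=cv2.INTER_CUBIC)[:600])
w,PW=snap("wrist","w7")
b=cv2.inRange(cv2.cvtColor(w,cv2.COLOR_BGR2HSV),(3,90,30),(14,255,220))
k,l,st,c=cv2.connectedComponentsWithStats(b)
for i in range(1,k):
    if st[i,4]>300:
        r=cv2.minAreaRect(np.argwhere(l==i)[:,::-1].astype(np.float32)); q=pix2w("wrist",cv2.boxPoints(r),.02,PW);print(st[i],q.mean(0).round(4),q.round(3)[:,:2].tolist())
goal([.4607,.0082,.0265],[180,0,-104])
E
```

```text
[0.46086433 0.0080836  0.07418722] [-1.79992719e+02 -1.04241174e-03 -1.03901005e+02] [ 0.5660253   0.60609138 -1.7137649 ] 0.0338578635288373 [ 2.55990441e+01  9.87135621e+00 -3.71699432e+01  7.97688590e-03
 -4.29537459e+01 -3.95058872e+01]
[ 301  188   42   39 1516] [ 0.4516 -0.0249  0.02  ] [[0.46, -0.039], [0.437, -0.033], [0.443, -0.011], [0.466, -0.017]]
dpos [-0.2 -0.  47.7] rot [-0.   -0.    0.07]
```

View pics/w7.png

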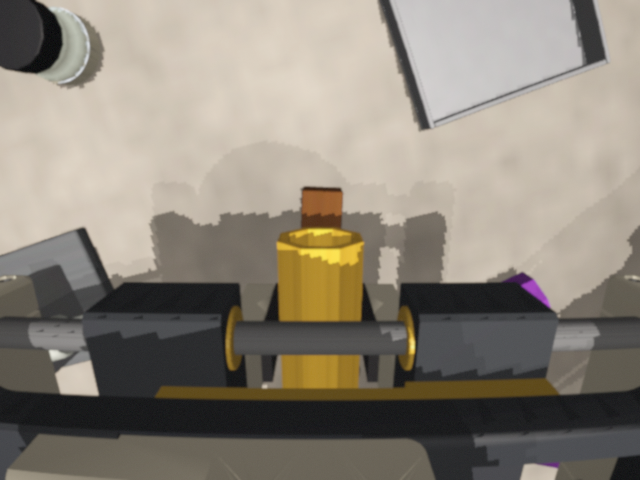

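The sleeve (columns 277–364) is in line with the rest (301–342). I lay it down, release, and back off with the lean.

>>> apply_moves([
  {"fingers":25,"delta_pos":[0,0,20],"angular":[0,0,0]},
  {"fingers":25,"delta_pos":[0,0,38],"angular":[0,0,0]},
  {"fingers":25,"delta_pos":[0,0,45],"angular":[0,0,0]},
  {"fingers":25,"delta_pos":[0,0,47.5],"angular":[0,0,0]},
  {"fingers":25,"delta_pos":[0,0,48],"angular":[0,0,0]},
  {"fingers":40,"delta_pos":[0,0,48],"angular":[0,0,0]},
  {"fingers":60,"delta_pos":[0,0,48],"angular":[0,0,0]},
  {"fingers":64,"delta_pos":[0,0,48],"angular":[0,0,0]},
  {"fingers":64,"delta_pos":[0,0,20],"angular":[0,0,0]},
  {"fingers":64,"delta_pos":[0,0,-25],"angular":[0,0,0]},
])

```text
clock: 18.8
tool_pos: [0.4586, 0.0073, 0.0984]
orientation: [179.7, -0.2, -104.0]
force: [1.4, 1.2, 0.8]
opening: 0.0625
gripper_force: 0.0
```

>>> apply_moves([
  {"fingers":64,"delta_pos":[0,0,-30],"angular":[0,0,0]},
  {"fingers":64,"delta_pos":[0,0,-50],"angular":[0,0,0]},
  {"fingers":64,"delta_pos":[0,0,-50],"angular":[0,0,0]},
])

```text
clock: 19.1
tool_pos: [0.4623, 0.0086, 0.1528]
orientation: [-179.7, 0.2, -104.0]
force: [0.6, -0.5, 0.5]
opening: 0.0637
gripper_force: 0.0
```

```bash
cat >> h.py <<'E'
def pose(grasp,h,phi):
    """tool pose with closing axis horizontal, tool z = tilted phi deg from down towards h; camera side x away from h (x=-h when down). returns TCP, euler"""
    h=np.array([np.cos(np.radians(h)),np.sin(np.radians(h)),0]);u=np.array([0,0,1.]);p=np.radians(phi)
    z=h*np.sin(p)-u*np.cos(p); x=-h*np.cos(p)-u*np.sin(p); M=np.c_[x,np.cross(z,x),z]
    return np.array(grasp)+.019*z,R.from_matrix(M).as_euler('xyz',degrees=True)
E
python3 - <<'E'
from h import *
o=ctrl.get_obs();print(o["tool_pos"],o["orientation"],o["force"],o["opening"])
w,PW=snap("wrist","w8"); sleeve(w,PW,z=.054)
t,PT=snap("top","t8"); sleeve(t,PT,"top",.054)
h=76;hv=np.array([np.cos(np.radians(h)),np.sin(np.radians(h)),0])
g=np.array([.4607,.0082,.037])-.006*hv
for back in (.10,0):
    P,E=pose(g,h,45); Z=R.from_euler('xyz',E,degrees=True).as_matrix()[:,2]; P=P-back*Z; print(P,E); goal(P,E)
E
```

```text
[0.46232932 0.00862425 0.15278439] [-179.67635007    0.2130972  -103.98335978] [ 0.59646826 -0.53948021  0.50694828] 0.06374502235151545
[ 298  186   50  102 4626] ctr [0.4604 0.0063 0.054 ] size [0.034, 0.0757] yaw 77.2
[ 157  305   29   65 1013] ctr [0.5985 0.0572 0.054 ] size [0.021, 0.0604] yaw 64.0
[ 455  305   29   65 1008] ctr [0.3665 0.1143 0.054 ] size [0.021, 0.0596] yaw 86.8
[ 228  375  396   26 5695] ctr [0.4035 0.16   0.054 ] size [0.022, 0.3395] yaw 167.2
[   0  134   65  169 4173] ctr [0.489  0.5685 0.054 ] size [0.1239, 0.3364] yaw 2.3000000000000114
[ 0.44539223 -0.05319609  0.09427565] [-180.   45. -104.]
dpos [63.2 -0.2 55.4] rot [ -0.08 -44.92   0.  ]
[0.4624987  0.01541418 0.02356497] [-180.   45. -104.]
dpos [ -7.4  -0.  126.2] rot [ -0.08 -44.92   0.  ]
```

The sleeve lies on the rest at about (0.461, 0.008). I tilt 45° to the standoff.

>>> apply_moves([
  {"fingers":64,"delta_pos":[8,0,0],"angular":[0,-7,0]},
  {"fingers":64,"delta_pos":[20,0,8],"angular":[0,-14,0]},
  {"fingers":64,"delta_pos":[32,0,18],"angular":[0,-21,0]},
  {"fingers":64,"delta_pos":[44,0,30],"angular":[0,-28,0]},
  {"fingers":64,"delta_pos":[54,0,42],"angular":[0,-35,0]},
  {"fingers":64,"delta_pos":[62,0,54],"angular":[0,-42,0]},
  {"fingers":64,"delta_pos":[63,0,55.4],"angular":[0,-44.9,0]},
  {"fingers":64,"delta_pos":[63,0,55.4],"angular":[0,-44.9,0]},
  {"fingers":64,"delta_pos":[63,0,55.4],"angular":[0,-44.9,0]},
  {"fingers":64,"delta_pos":[63,0,55.4],"angular":[0,-44.9,0]},
])

```text
clock: 20.2
tool_pos: [0.4451, -0.0525, 0.0941]
orientation: [-180.0, 44.8, -103.9]
force: [-0.1, 0.3, 0.2]
opening: 0.0641
gripper_force: 0.0
```

```bash
python3 - <<'E'
from h import *
o=ctrl.get_obs();print(o["tool_pos"],o["orientation"],o["force"],o["joint_pos"])
h=76;hv=np.array([np.cos(np.radians(h)),np.sin(np.radians(h)),0])
P,E=pose(np.array([.4607,.0082,.037])-.006*hv,h,45); goal(P,E)
E
```

```text
[ 0.44514948 -0.0524873   0.09411025] [-179.96191317   44.82407127 -103.91792977] [-0.09138364  0.30978285  0.18967343] [-24.06644951  19.83268052 -19.2194108  -47.82956747 -69.45687137
  35.30504548]
dpos [ 0.  -0.4 99.4] rot [ 0.02 -0.18  0.06]
```

>>> apply_moves([
  {"fingers":64,"delta_pos":[0,0,30],"angular":[0,-0.2,0]},
  {"fingers":64,"delta_pos":[0,0,60],"angular":[0,-0.2,0]},
  {"fingers":64,"delta_pos":[0,0,82],"angular":[0,-0.2,0]},
  {"fingers":64,"delta_pos":[0,0,94],"angular":[0,-0.2,0]},
  {"fingers":64,"delta_pos":[0,0,99],"angular":[0,-0.2,0]},
  {"fingers":64,"delta_pos":[0,0,99.4],"angular":[0,-0.2,0]},
  {"fingers":45,"delta_pos":[0,0,99.4],"angular":[0,-0.2,0]},
  {"fingers":25,"delta_pos":[0,0,99.4],"angular":[0,-0.2,0]},
  {"fingers":25,"delta_pos":[0,0,99.4],"angular":[0,-0.2,0]},
  {"fingers":25,"delta_pos":[0,0,99.4],"angular":[0,-0.2,0]},
])

```text
clock: 21.2
tool_pos: [0.4622, 0.0145, 0.0237]
orientation: [-180.0, 45.1, -104.0]
force: [0.1, 0.7, -0.1]
opening: 0.0373
gripper_force: 0.0
```

>>> apply_moves([
  {"fingers":25,"delta_pos":[0,0,0],"angular":[0,0,0]},
  {"fingers":25,"delta_pos":[0,0,0],"angular":[0,0,0]},
  {"fingers":25,"delta_pos":[0,0,0],"angular":[0,0,0]},
])

```text
clock: 21.5
tool_pos: [0.4622, 0.0146, 0.0237]
orientation: [-180.0, 45.1, -104.0]
force: [-1.3, -2.1, 4.7]
opening: 0.0338
gripper_force: 30.0
```

```bash
python3 - <<'E'
from h import *
o=ctrl.get_obs();print(o["tool_pos"],o["orientation"],o["force"],o["opening"],o["gripper_force"],o["joint_pos"])
RR=R.from_euler('xyz',o["orientation"],degrees=True); print("lift 100 up in tool axes",RR.inv().apply([0,0,100]).round(1))
c=np.array([.4607,.0086,.037]); print("sleeve mid in tool mm",(RR.inv().apply(c-o["tool_pos"])*1000).round(1))
E
```

```text
[0.46223026 0.01462005 0.02366529] [-179.959014     45.09147954 -103.98738614] [-1.34628622 -2.11777518  4.68039958] 0.03376927234213029 30.00099253607914 [-17.85999503  25.76854549 -22.54646488 -54.4662435  -60.2711334
  40.21072007]
lift 100 up in tool axes [-70.8  -0.1 -70.6]
sleeve mid in tool mm [ -5.1   0.  -13.8]
```

```bash
python3 - <<'E'
from h import *
o=ctrl.get_obs()
p1=o["tool_pos"]+[0,0,.15];e1=o["orientation"]
P2,E2=pose([.53,.15,.23],98,0);P3,E3=pose([.6013,.2905,.130],121,-45)
goal(P2,E2,(p1,e1));goal(P3,E3,(P2,E2));print(P2,E2,P3,E3)
E
```

```text
dpos [-130.7  -33.    78.3] rot [ -8.69  44.52 -20.85]
dpos [-116.8  -95.4   94.4] rot [  9.03  44.38 -21.8 ]
[0.53  0.15  0.211] [180.   0. -82.] [0.60821955 0.27898393 0.11656497] [180. -45. -59.]
```

>>> apply_moves([
  {"fingers":25,"delta_pos":[-15,0,-15],"angular":[0,0,0]},
  {"fingers":25,"delta_pos":[-40,0,-40],"angular":[0,0,0]},
  {"fingers":25,"delta_pos":[-70,0,-70],"angular":[0,0,0]},
  {"fingers":25,"delta_pos":[-98,0,-98],"angular":[0,0,0]},
  {"fingers":25,"delta_pos":[-106,0,-106],"angular":[0,0,0]},
  {"fingers":25,"delta_pos":[-106,0,-106],"angular":[0,0,0]},
])

```text
clock: 22.1
tool_pos: [0.4626, 0.0147, 0.1749]
orientation: [-179.7, 45.1, -103.8]
force: [-0.5, -0.1, -2.5]
opening: 0.0334
gripper_force: 30.0
```

>>> apply_moves([
  {"fingers":25,"delta_pos":[-13,-3,8],"angular":[-0.9,4.5,-2.1]},
  {"fingers":25,"delta_pos":[-31,-8,18],"angular":[-2.1,10.6,-5]},
  {"fingers":25,"delta_pos":[-50,-12.5,30],"angular":[-3.3,17,-8]},
  {"fingers":25,"delta_pos":[-69,-17,41],"angular":[-4.6,23.5,-11]},
  {"fingers":25,"delta_pos":[-88,-22,53],"angular":[-5.9,30,-14.1]},
  {"fingers":25,"delta_pos":[-107,-27,64],"angular":[-7.1,36.5,-17.1]},
  {"fingers":25,"delta_pos":[-125,-31,75],"angular":[-8.3,42.5,-19.9]},
  {"fingers":25,"delta_pos":[-130.7,-33,78.3],"angular":[-8.7,44.5,-20.9]},
  {"fingers":25,"delta_pos":[-130.7,-33,78.3],"angular":[-8.7,44.5,-20.9]},
])

```text
clock: 23.0
tool_pos: [0.5288, 0.152, 0.2071]
orientation: [179.7, -0.1, -81.7]
force: [-0.9, 0.2, -2.3]
opening: 0.0338
gripper_force: 30.0
```

```bash
python3 - <<'E'
from h import *
o=ctrl.get_obs();print(o["tool_pos"],o["orientation"],o["force"],o["opening"],o["gripper_force"],o["joint_pos"])
P3,E3=pose([.6013,.2905,.130],121,-45);goal(P3,E3)
E
```

```text
[0.52875507 0.15196909 0.20709103] [ 1.79650808e+02 -1.37757404e-01 -8.16726471e+01] [-0.93187586  0.21759263 -2.34433922] 0.03375167883933032 29.99968088697642 [ 3.64070117e+01  9.86597078e+00 -1.65482999e+01 -4.76618520e-02
 -6.39586690e+01 -2.80590148e+01]
dpos [-114.4  -97.6   89.7] rot [  9.25  44.33 -21.34]
```

>>> apply_moves([
  {"fingers":25,"delta_pos":[-14,-12,0],"angular":[1,5,-2.4]},
  {"fingers":25,"delta_pos":[-31,-27,5],"angular":[2.3,11,-5.3]},
  {"fingers":25,"delta_pos":[-48,-42,15],"angular":[3.5,17,-8.2]},
  {"fingers":25,"delta_pos":[-65,-56,28],"angular":[4.8,23,-11]},
  {"fingers":25,"delta_pos":[-82,-70,45],"angular":[6,29,-14]},
  {"fingers":25,"delta_pos":[-98,-84,65],"angular":[7.3,35,-17]},
  {"fingers":25,"delta_pos":[-110,-94,82],"angular":[8.5,41,-19.7]},
  {"fingers":25,"delta_pos":[-114.4,-97.6,89.7],"angular":[9.2,44.3,-21.3]},
  {"fingers":25,"delta_pos":[-114.4,-97.6,89.7],"angular":[9.2,44.3,-21.3]},
  {"fingers":25,"delta_pos":[-114.4,-97.6,89.7],"angular":[9.2,44.3,-21.3]},
])

```text
clock: 24.0
tool_pos: [0.6098, 0.2753, 0.1188]
orientation: [-179.9, -44.9, -59.5]
force: [0.5, -0.8, -2.1]
opening: 0.0336
gripper_force: 30.0
```

```bash
python3 - <<'E'
from h import *
o=ctrl.get_obs();print(o["tool_pos"],o["orientation"],o["force"],o["opening"],o["joint_pos"])
w,PW=snap("wrist","w9"); t,PT=snap("top","t9")
RR=R.from_euler('xyz',o["orientation"],degrees=True); m=o["tool_pos"]+RR.apply([-.0051,0,-.0138]);print("mid est",m)
ax=RR.apply([-.7083,0,.706]);print("axis",ax)
print("pocket px wrist",w2pix("wrist",[[.6013,.2905,.012],[.6013,.2905,.02],m+.035*ax,m-.035*ax],PW).round(0))
s,PS=snap("side","s9")
print("side px",w2pix("side",[[.6013,.2905,.02],m],PS).round(0))
cv2.imwrite("pics/w9b.png",np.hstack([cv2.resize(t[80:230,130:280],(400,400),interpolation=cv2.INTER_CUBIC),cv2.resize(s[110:230,290:410],(400,400),interpolation=cv2.INTER_CUBIC)]))
E
```

```text
[0.60978819 0.27528885 0.11884759] [-179.85219467  -44.90489101  -59.54448813] [ 0.53682815 -0.81950807 -2.14114331] 0.03364026053587192 [ 58.38812681  32.06582397 -25.7772416   43.6528158  -64.85981631
 -58.78635352]
mid est [0.60298874 0.28678231 0.12502156]
axis [-9.66529855e-05  3.75752965e-03 -1.00005538e+00]
pocket px wrist [[320. 377.]
 [320. 375.]
 [320. 346.]
 [320. 298.]]
side px [[340. 186.]
 [342. 155.]]
```

View pics/w9.png

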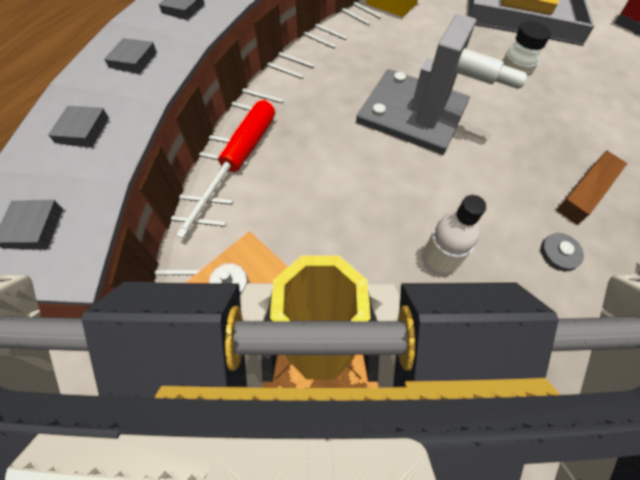

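The sleeve is held upright, with its octagonal top rim at (320,290) as predicted. I refine the pocket position from the earlier wrist view w1, where the pocket outline ran over columns 140–187 and rows 41–92.

```bash
python3 - <<'E'
from h import *
PT=T_cam("wrist",{"orientation":[-180,0,-10.18],"tool_pos":np.array([.44529,.18305,.20054])})
q=pix2w("wrist",[(140,41),(187,41.5),(187,92),(141,92)],.02,PT); print("pocket w1",q.round(4)[:,:2].tolist(),q.mean(0).round(4))
b=pix2w("wrist",[(118,116),(214,121)],.02,PT); print("block near edge",b.round(4)[:,:2].tolist(), np.hypot(*(b[1]-b[0])[:2]))
# block near edge in w1 by colour
im=cv2.imread("pics/w1.png");hs=cv2.cvtColor(im,cv2.COLOR_BGR2HSV)
m=cv2.inRange(hs,(8,120,80),(18,255,255))[:140,90:240]
print("mask rows/cols",[(r,(np.flatnonzero(m[r])[[0,-1]]+90).tolist()) for r in (20,60,100,112,116,119)if m[r].any()])
g=cv2.cvtColor(im,cv2.COLOR_BGR2GRAY).astype(int)
print("row70",g[70,130:200].tolist());print("col164",g[30:105,164].tolist())
o=ctrl.get_obs();print(o["tool_pos"],o["orientation"],o["qvel"].round(1))
E
```

```text
pocket w1 [[0.6269, 0.3069], [0.6177, 0.2667], [0.5778, 0.2769], [0.5861, 0.3173]] [0.6021 0.2919 0.02  ]
block near edge [[0.5708, 0.344], [0.5494, 0.2593]] 0.0873300262078501
mask rows/cols [(20, [115, 217]), (60, [116, 216]), (100, [118, 214]), (112, [118, 216]), (116, [123, 215]), (119, [182, 216])]
row70 [170, 171, 172, 175, 177, 178, 179, 178, 175, 159, 118, 70, 69, 107, 150, 175, 186, 189, 190, 190, 190, 189, 186, 185, 184, 182, 182, 184, 185, 185, 185, 185, 183, 182, 182, 182, 181, 179, 176, 173, 173, 175, 177, 180, 181, 182, 181, 180, 179, 178, 179, 183, 187, 188, 189, 188, 187, 186, 185, 185, 186, 187, 188, 186, 187, 186, 184, 185, 184, 183]
col164 [173, 172, 173, 172, 173, 172, 172, 173, 173, 171, 167, 147, 117, 131, 164, 178, 182, 183, 183, 184, 183, 183, 183, 183, 184, 184, 182, 182, 182, 183, 182, 182, 183, 183, 182, 182, 182, 182, 182, 183, 182, 183, 182, 183, 182, 182, 180, 182, 182, 181, 182, 182, 181, 181, 181, 182, 181, 181, 180, 180, 179, 174, 168, 173, 182, 185, 185, 186, 185, 184, 182, 179, 179, 180, 182]
[0.61075929 0.27613747 0.12167485] [-179.41832447  -44.81299422  -59.86582191] [ 0.2 -0.7  0.1  0.3 -0.1 -0.2]
```

>>> apply_moves([
  {"fingers":25,"delta_pos":[0,0,0],"angular":[0,0,0]},
  {"fingers":25,"delta_pos":[0,0,0],"angular":[0,0,0]},
])

```text
clock: 24.35
tool_pos: [0.6107, 0.2767, 0.122]
orientation: [-179.4, -44.9, -59.8]
force: [0.6, 0.1, -2.4]
opening: 0.034
gripper_force: 30.0
```

```bash
cat >> h.py <<'E'
def to_mid(mid,h,off=np.array([-.0051,0,-.0138])):
    o=ctrl.get_obs();P,E=pose([0,0,0],h,-45);R1=R.from_euler('xyz',E,degrees=True)
    R0=R.from_euler('xyz',o["orientation"],degrees=True)
    print("now mid",(o["tool_pos"]+R0.apply(off)).round(4),"axis",R0.apply([-.7071,0,.7071]).round(3),"F",o["force"].round(1))
    goal(np.array(mid)-R1.apply(off),E)
E
python3 - <<'E'
from h import *
o=ctrl.get_obs();print(o["tool_pos"],o["orientation"],o["qvel"].round(1))
to_mid([.6019,.2914,.066],121)
E
```

```text
[0.61070888 0.27666121 0.12198443] [-179.37433935  -44.85250914  -59.83487174] [ 0.2  0.3 -0.1  0.1 -0.  -0.2]
now mid [0.6039 0.2881 0.1282] axis [ 0.005  0.006 -1.   ] F [ 0.6  0.1 -2.4]
dpos [-46.5   0.5  41.4] rot [-0.04  0.14 -0.59]
```

>>> apply_moves([
  {"fingers":25,"delta_pos":[-11,0.5,10],"angular":[0,0.1,-0.6]},
  {"fingers":25,"delta_pos":[-23,0.5,21],"angular":[0,0.1,-0.6]},
  {"fingers":25,"delta_pos":[-35,0.5,31],"angular":[0,0.1,-0.6]},
  {"fingers":25,"delta_pos":[-43,0.5,38.5],"angular":[0,0.1,-0.6]},
  {"fingers":25,"delta_pos":[-46.5,0.5,41.4],"angular":[0,0.1,-0.6]},
  {"fingers":25,"delta_pos":[-46.5,0.5,41.4],"angular":[0,0.1,-0.6]},
  {"fingers":25,"delta_pos":[-46.5,0.5,41.4],"angular":[0,0.1,-0.6]},
])

```text
clock: 25.05
tool_pos: [0.6086, 0.2803, 0.059]
orientation: [179.9, -45.0, -58.8]
force: [-0.0, 0.7, -2.5]
opening: 0.0336
gripper_force: 30.0
```

```bash
python3 - <<'E'
from h import *
to_mid([.6019,.2914,.052],121)
# check sleeve centre from top camera (yellow blob) vs model
t,PT=snap("top","t10"); hs=cv2.cvtColor(t,cv2.COLOR_BGR2HSV)
m=cv2.inRange(hs,(18,80,60),(34,255,255));k,l,st,c=cv2.connectedComponentsWithStats(m)
for i in range(1,k):
    if st[i,4]>30 and st[i,0]<300: print(st[i],c[i],pix2w("top",[c[i]],.101).round(4))
s,PS=snap("side","s10"); hs=cv2.cvtColor(s,cv2.COLOR_BGR2HSV)
m=cv2.inRange(hs,(16,80,60),(34,255,255));k,l,st,c=cv2.connectedComponentsWithStats(m)
for i in range(1,k):
    if st[i,4]>30 and st[i,1]<240: print("side",st[i],c[i])
print(w2pix("side",[[.602,.2914,.066],[.602,.2914,.031],[.602,.2914,.101]],PS).round(1))
E
```

```text
now mid [0.6017 0.2917 0.0651] axis [-0.001 -0.001 -1.   ] F [-0.   0.7 -2.5]
dpos [-9.   0.   9.5] rot [-0.02 -0.04  0.12]
[ 18 139  33  13  35] [ 34.48571429 144.31428571] [[0.6253 0.5485 0.101 ]]
[136 148  26  39 127] [149.45669291 168.24409449] [[0.5815 0.3296 0.101 ]]
[160 149  22  19 185] [169.55135135 158.03243243] [[0.602  0.2915 0.101 ]]
[  0 157  26  18 140] [  8.95 166.05] [[0.5823 0.5941 0.101 ]]
[127 281   9   8  56] [131.03571429 284.41071429] [[0.3565 0.3577 0.101 ]]
side [205   1  21  38 536] [216.50559701  18.23880597]
side [ 123    6  122  124 7092] [165.86632826  77.75423012]
side [287  31  15  28  45] [294.44444444  44.73333333]
side [  0  47  28  35 479] [11.2526096 60.0125261]
side [ 313   70  165  102 7229] [413.32231291 102.71932494]
side [258  82  29  34 604] [271.51986755  97.19370861]
side [  0 129  20  21 214] [ 10.73831776 135.6588785 ]
side [315 139  27  17 134] [328.24626866 145.71641791]
side [334 158  13  28 275] [340.70909091 171.48363636]
side [250 165   7   6  32] [252.84375 167.625  ]
side [   0  182   33   98 1486] [ 11.15208614 238.8640646 ]
[[340.6 172.1]
 [340.4 182.3]
 [340.9 161.6]]
```

The cameras confirm the sleeve axis at (0.602, 0.2915), over the pocket centre. I lower it in.

>>> apply_moves([
  {"fingers":25,"delta_pos":[-3,0,3.2],"angular":[0,0,0]},
  {"fingers":25,"delta_pos":[-6,0,6.3],"angular":[0,0,0]},
  {"fingers":25,"delta_pos":[-8.5,0,9],"angular":[0,0,0]},
  {"fingers":25,"delta_pos":[-10,0,10.5],"angular":[0,0,0]},
  {"fingers":25,"delta_pos":[-11.1,0,11.6],"angular":[0,0,0]},
  {"fingers":25,"delta_pos":[-11.8,0,12.3],"angular":[0,0,0]},
  {"fingers":25,"delta_pos":[-12.2,0,12.7],"angular":[0,0,0]},
  {"fingers":25,"delta_pos":[-12.2,0,12.7],"angular":[0,0,0]},
])

```text
clock: 25.95
tool_pos: [0.6086, 0.2798, 0.0412]
orientation: [179.9, -45.0, -58.8]
force: [-1.1, -0.2, -2.1]
opening: 0.034
gripper_force: 30.0
```

```bash
python3 - <<'E'
from h import *
to_mid([.6019,.2914,.047],121)
E
```

```text
now mid [0.6017 0.2913 0.0474] axis [-0.001 -0.001 -1.   ] F [-1.1 -0.2 -2.1]
dpos [-0.3 -0.2  0.2] rot [-0.01 -0.03  0.12]
```

No contact yet, so I lower a bit further until a force shows.

>>> apply_moves([
  {"fingers":25,"delta_pos":[-0.6,0,0.6],"angular":[0,0,0]},
  {"fingers":25,"delta_pos":[-1.2,0,1.2],"angular":[0,0,0]},
  {"fingers":25,"delta_pos":[-1.6,0,1.6],"angular":[0,0,0]},
  {"fingers":25,"delta_pos":[-1.6,0,1.6],"angular":[0,0,0]},
])

```text
clock: 26.35
tool_pos: [0.6089, 0.2799, 0.0409]
orientation: [180.0, -45.1, -58.9]
force: [-4.0, -0.4, 8.0]
opening: 0.0337
gripper_force: 30.0
```

Contact at 8 N: it stands on the pocket floor. I release and back off along the tool axis.

>>> apply_moves([
  {"fingers":25,"delta_pos":[0.7,0,-0.7],"angular":[0,0,0]},
  {"fingers":36,"delta_pos":[0.7,0,-0.7],"angular":[0,0,0]},
  {"fingers":44,"delta_pos":[0.7,0,-0.7],"angular":[0,0,0]},
  {"fingers":60,"delta_pos":[0.7,0,-0.7],"angular":[0,0,0]},
  {"fingers":64,"delta_pos":[0.7,0,-0.7],"angular":[0,0,0]},
  {"fingers":64,"delta_pos":[0.7,0,-10],"angular":[0,0,0]},
  {"fingers":64,"delta_pos":[0.7,0,-30],"angular":[0,0,0]},
  {"fingers":64,"delta_pos":[0.7,0,-60],"angular":[0,0,0]},
  {"fingers":64,"delta_pos":[0.7,0,-95],"angular":[0,0,0]},
  {"fingers":64,"delta_pos":[0.7,0,-110],"angular":[0,0,0]},
])

```text
clock: 27.35
tool_pos: [0.5683, 0.3493, 0.1197]
orientation: [-179.9, -44.9, -58.9]
force: [0.0, 0.0, 0.0]
opening: 0.0639
gripper_force: 0.0
```

>>> apply_moves([
  {"fingers":64,"delta_pos":[10,0,-10],"angular":[0,0,0]},
  {"fingers":64,"delta_pos":[10,0,-10],"angular":[0,0,0]},
  {"fingers":64,"delta_pos":[10,0,-10],"angular":[0,0,0]},
])

```text
clock: 27.65
tool_pos: [0.5688, 0.3451, 0.1311]
orientation: [179.9, -45.0, -58.9]
force: [0.1, 0.4, 0.1]
opening: 0.0639
gripper_force: 0.0
```

```bash
python3 - <<'E'
from h import *
o=ctrl.get_obs();print(o["tool_pos"],o["force"],o["qvel"].round(1),o["clock"])
def blobs(n,box,lo=30):
    s,P=snap(n,n+"11"); m=cv2.inRange(cv2.cvtColor(s,cv2.COLOR_BGR2HSV),(18,80,60),(34,255,255))
    x0,y0,x1,y1=box; M=np.zeros_like(m);M[y0:y1,x0:x1]=m[y0:y1,x0:x1]
    k,l,st,c=cv2.connectedComponentsWithStats(M)
    for i in range(1,k):
        if st[i,4]>lo: print(n,st[i],c[i].round(1),pix2w(n,[c[i]],.082,P).round(4) if n=="top" else "")
    return P
P=blobs("top",(140,100,220,200)); blobs("top",(415,120,500,215))
P=blobs("side",(315,140,365,200));print(w2pix("side",[[.602,.2914,z] for z in(.012,.047,.082)],P).round(1))
w,PW=snap("wrist","w11")
m=cv2.inRange(cv2.cvtColor(w,cv2.COLOR_BGR2HSV),(18,80,40),(34,255,255));k,l,st,c=cv2.connectedComponentsWithStats(m)
print([(st[i].tolist(),c[i].round(0).tolist()) for i in range(1,k) if st[i,4]>300])
print(w2pix("wrist",[[.602,.2914,z] for z in(.02,.047,.082)],PW).round(1))
E
```

```text
[0.56875427 0.34510864 0.13109134] [0.12599772 0.37051264 0.13617989] [-0.4  0.8 -0.6 -0.1  0.3 -0.2] 27.65
top [163 151  19  19 160] [172.1 160. ] [[0.602  0.2911 0.082 ]]
top [446 151  25  36 546] [457.9 168.3] [[ 0.5896 -0.2763  0.082 ]]
side [334 164  13  25 275] [339.8 175.6] 
[[340.2 187.6]
 [340.5 177.7]
 [340.8 167.4]]
[([292, 214, 54, 84, 3610], [318.0, 254.0]), ([156, 304, 29, 66, 1018], [168.0, 337.0]), ([456, 304, 27, 66, 994], [471.0, 337.0]), ([226, 374, 398, 28, 6098], [439.0, 390.0])]
[[318.5 275.6]
 [318.5 260.8]
 [318.4 237.5]]
```

```bash
python3 -c "
from plant import ctrl
print(ctrl.close_job())"
```

```text
the job is handed in; nothing more can be done
None
```

I handed the job in at about 28 s: the undersize sleeve was pushed up to the pin's shoulder and lies in the middle-sized grey tray, and the good one slid fully home and stands upright in the pocket, with its rim centre about 0.3 mm from the pocket's estimated centre; I wasn't shown the verdict.

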